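Hold a sherd holder home against a sprung gauge plunger

ROBOT

A 6-joint arm with a two-finger parallel gripper is mounted at the origin on a cart in front of the work surface, level with it; the furniture and walls round the work are solid. World frame = base frame: x ahead of the robot, y to its left, z up, the work surface at z = 0. Lengths are in m, angles in rad, forces in N, time in s.
With the tool pointing down it reaches from about 0.375 to 0.9 m from the base axis. Payload 3.1 kg.
Tool frame: the origin (TCP) lies at the centre of the arm's flange, where the gripper is bolted on; the fingertips stand 173 mm ahead of it and the grasp point (between the pads) lies 155 mm ahead of it; z points along the fingers, x is the direction in which the jaws open and shut, and the axes are right-handed (so a half turn about z gives the same grasp; the last joint's range is limited). The gripper opens to 85 mm and grips with 20 to 120 N. Pads are 22 mm wide; open, the fingers measure 114 mm over their backs; the gripper's body (76 mm by 85 mm) begins 54 mm behind the grasp point. The pads swing forward as they close: fully open they stand 13 mm farther back than shut.
Start: joints at [1.153, 0.527, 1.433, -0, 1.181, -0.178], TCP at [0.148, 0.607, 0.405] pointing down, gripper open.
Joint ranges: [-3.08, 3.08], [-0.75, 2.2], [0.22, 2.44], [-1.43, 4.57], [0, 2.65], [-2.85, 2.85]. Speed limits (rad/s): [2.79, 2.79, 3.14, 3.14, 3.14, 3.14].

INTERFACE

Orientations are given as a unit quaternion [x, y, z, w].
In Python, from station import manip gives the robot as it stands.
- The arm moves only by the shell command python3 -m jog 'ROWS' [OPENING] [FORCE]. ROWS is JSON, a list that holds one entry, the list of rows, each a list of 4 numbers: the shift along the world's x, y, z in mm, then the turn about the world's z in degrees. A call has exactly 8 rows; each row shifts and turns the commanded pose from where the row before left it; what a row does not reach is not made up. A row lasts 1/8 s, in which the tool goes at most 62.5 mm and 10.7 degrees, less where a joint would pass 70% of its speed; a pose out of reach is approached as far as the arm can. A call is refused whole if a number of a shift passes 62.5 or a number of a turn 10.7, either way. A call with a gripper value outside its range is refused whole. OPENING is the opening in per cent of the stroke, from 0 (shut) to 100 (fully open), set as the call begins (- or left out, the last holds). The fingers move at their own pace and stop on an object; FORCE is the grip in N (left out, the last holds). Time passes only in rows, so rows that do not move let the fingers close, or fill a call up. It gives the time, the measured TCP pose, the force and the opening at its end, in the units of the state.
- manip.sense(): the state, without advancing time (a new reading comes with each control period).
- manip.snapshot(name): name is "scene" or "top"; returns the picture (480x640x3 uint8, red, green, blue); there is no depth.
- manip.camera_info(name): a dict with "fx", "fy", "cx", "cy" (pixels), "R" (3x3) and "t" (3): a world point X has camera coordinates R X + t. Camera axes: x right, y down, z forward; pixel columns grow to the right and rows downward; lengths in m; the calibration is good to about 2 mm. A picture is of the moment at which its call begins. camera_info takes no time and is no camera call.
- manip.sign_off(): hands the job in, once; it reports no verdict.
The state is a dict: "t": time; "q": joint angles; "qd": joint speeds; "tau": joint torques, N m; "tcp_pos": TCP position; "tool_rot": TCP orientation; "force": force on the tool from outside, world axes, zero at the start; "ft_torque": the same for the moment, N m; "finger_gap": opening from 0.0 (shut) to 1.0 (fully open).
Only numpy, scipy, OpenCV 4.12 (cv2) and the standard library are available. Lean on these libraries where they do the work, as an engineer would, in place of code of your own. Each camera call takes 0.05 s, during which the arm holds its last target. There are 200 camera calls.

TASK

Take the bare-metal holder that carries the brown sherd and slide it sideways along the green plate, never lifting it, until it stands inside the yellow outline, and stop there for a moment. Then slide it straight ahead against the red sprung plunger until its front meets the two steel stops, square and centred between the yellow lines, and keep it pressed firmly but not hard (about 10 N on the stops) for the thickness reading: the plunger pushes it back out if you let go, so finish while still holding it there. Leave the blue reference holder, the vial and the loupe where they stand.

Things in the scene. Friction and masses are not known exactly. Their poses are not given: they have to be found in the camera images.
- fixture: Fixed green plate 8 mm thick, x -120..95, y -131..131 mm from its origin (underside); +x: way to press, towards the dark gauge housing (x 52..94 mm, 82 wide, 56 high), y left. Flat painted outlines at x = -60 mm: white parking places at y = 85 and -85 mm, yellow ready place at y = 0; yellow lines at y = 22 and -22 mm lead from it to the housing. No rails. Yaw varies.
- ready_mark (a point): Centre of the yellow ready outline, on the plate's top. The outline is 84 x 64 mm (fixture x by y), 12 mm larger than the holder on every side.
- nest (a point): Point on the plate's top under the centre of the holder when its front face is on both stops, 75 mm ahead (fixture +x) of the ready mark.
- stops: The two fixed hard stops: steel buttons 11 mm in diameter that stick out of the housing towards the holder at 14 mm to the left and right of the plunger. They have the fixture's frame.
- stop_face (a point): Point midway between the faces of the two stops, 45 mm ahead of the fixture's origin and 20 mm above the plate.
- plunger_tip (a point): Round tip of the red sprung plunger, 11 mm in diameter, on the fixture's centre line 20 mm above the plate. Free, it stands 20 mm in front of the stop faces.
- plunger (a joint): How far the plunger is pushed in (m): 0 free; 0.020 when the holder's front touches the stops. Its spring pushes back with 3 N at the start and 8 N at 0.020 (250 N/m).
- sherd_holder: The holder to work with: aluminium block 60 x 40 x 40 mm (own x, y, z), about 0.28 kg, a brown sherd 36 x 31 x 8 mm fixed on top. Origin at the centre of its underside, on the plate; +x end is the front that meets plunger and stops. Starts in one of the white outlines, off centre, turned up to 10 degrees from the fixture; can be gripped across its 40 mm width.
- reference_holder: Blue painted block of the same 60 x 40 x 40 mm with a white ceramic disc (30 mm across, 8 mm high) on top, standing in the other white outline. To be left alone. Origin at the centre of its underside.
- vial: Sample vial with a red cap, 28 mm in diameter and 52 mm high, loose on the plate to the left of the gauge housing. To be left alone. Origin at the centre of its underside.
- loupe: Black stand loupe, 38 mm in diameter and 20 mm high, loose on the plate to the right of the gauge housing. To be left alone. Origin at the centre of its underside.
Things that resemble listed ones, but are neither listed nor needed, are in the scene too. Of the things that look like the sherd_holder, the smaller one is meant.

How it is judged:
On the way, in this order (a step that is already met when the one before it is completed fails the run):
1. the sherd holder has been slid into the yellow outline and stopped there, the plunger still free (x of sherd_holder in the frame of ready_mark between -0.012 and 0.012 m and y of sherd_holder in the frame of ready_mark between -0.012 and 0.012 m and linear speed of sherd_holder below 0.02 m/s and value of joint plunger below 0.002 m), for 0.15 s.
2. the holder has pushed the plunger in and met the stops (value of joint plunger above 0.0175 m and contact force between sherd_holder and stops above 2 N), for 0.2 s.
At the end, for the whole second after the job is handed in: The fingers still hold the sherd holder (over 5 N), at rest, flat on the plate, within 3 mm of the stops and pressing them with 2 to 40 N, plunger in over 17.5 mm, within 10 mm of the centre line, square to 4.5 degrees; reference holder within 12 mm, vial and loupe within 15 mm of their starts (all of step 2 and contact force between sherd_holder and stops below 40 N and contact force between sherd_holder and the fingers above 5 N and y of sherd_holder in the frame of nest between -0.01 and 0.01 m and x of sherd_holder in the frame of nest above -0.003 m and z of sherd_holder in the frame of nest below 0.004 m and angle between sherd_holder's own z axis and vertical below 0.07 rad and angle between the x axis of sherd_holder and the x axis of fixture, either way round below 0.08 rad and linear speed of sherd_holder below 0.01 m/s and distance of reference_holder from where it was at the start of the episode below 0.012 m and distance of each of vial, loupe from where it was at the start of the episode below 0.015 m); the arm keeps its last pose, push and grip.
It fails at once if the sherd holder is lifted off the plate (over 6 mm) or tipped (z of sherd_holder in the frame of ready_mark above 0.006 m or angle between sherd_holder's own z axis and vertical above 0.25 rad).
It fails at once if the holder is rammed onto the stops (over 60 N) (contact force between sherd_holder and stops above 60 N).
It fails at once if the reference holder, the vial or the loupe is shoved out of place (distance of reference_holder from where it was at the start of the episode above 0.012 m or distance of any of vial, loupe from where it was at the start of the episode above 0.015 m).
It also fails if it takes over 48 s, if anything falls off the work surface, if the arm or the gripper's body presses on something with over 40 N, if the wrist force passes 120 N, or if a joint passes its speed limit or range.

## Working session

There is one attempt and no reset: what is moved stays moved. The work goes in short steps, Python scripts to look and compute and a shell command to move; the robot and the scene stay as the last step left them, time stands still between calls to the robot, and variables do not carry over. Pictures are saved under pics/ and viewed, about 8 in all and at most 12, crops included, and the job is handed in when it is done.

```bash
mkdir -p pics; ls
python3 - <<'E'
from station import manip
import cv2,json
for n in("scene","top"):
    im=manip.snapshot(n);cv2.imwrite(f"pics/{n}0.png",im[:,:,::-1])
    c=manip.camera_info(n);print(n,{k:(v if not hasattr(v,'tolist') else v.tolist()) for k,v in c.items()})
s=manip.sense();print(s['t'],s['tcp_pos'],s['tool_rot'],s['finger_gap'])
E
```

```text
pics
scene {'fx': 460.4351115208759, 'fy': 460.4351115208759, 'cx': 316.9834045219053, 'cy': 239.29585284898087, 'R': [[0.8220434594693796, -0.5693489479114563, 0.009291192374066807], [-0.409452258869394, -0.6023616053076515, -0.6852075190465581], [0.39571883762384213, 0.5594660597063119, -0.7282886306858899]], 't': [-0.5098068036688086, 0.13216580737932762, 0.7865097802051444]}
top {'fx': 620.5963762026465, 'fy': 620.5963762026465, 'cx': 310.48115859949996, 'cy': 237.1109095988944, 'R': [[0.030404014309288904, -0.999322310342941, 0.02074887863783101], [-0.9956089894015477, -0.03211667380332732, -0.08792758092111679], [0.08853437827595234, -0.017984418663319544, -0.995910751296838]], 't': [-0.21606413700768357, 0.49789981637690384, 0.8463710495646894]}
0.1 [0.14767838 0.60697843 0.40383785] [ 7.86307761e-01  6.17834235e-01 -8.60736272e-04  4.72305173e-04] 1.0004356476477019
```

View pics/top0.png

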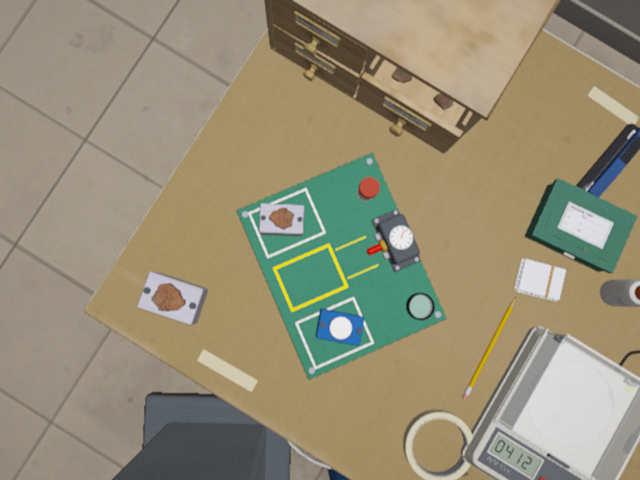

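View pics/scene0.png

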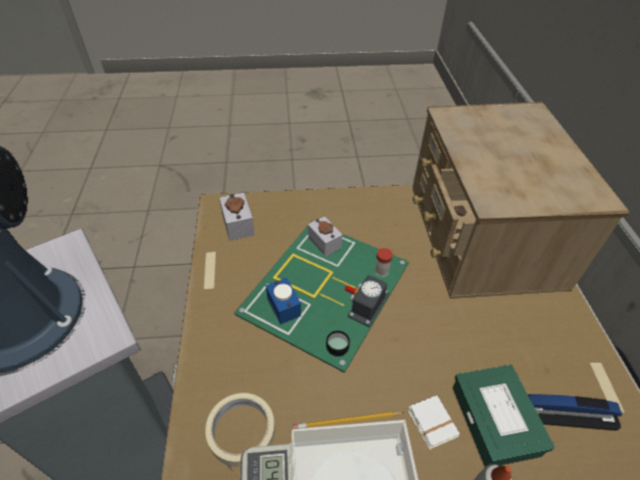

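The two look-alikes are the one on the plate in the white outline at top (282,218), and a larger one off the plate at (172,298). The one on the plate is smaller and stands in a white outline, so it fits. I'll measure and confirm it in an enlarged crop.

```bash
cat > h.py <<'E'
import numpy as np,cv2
from station import manip
def ray(n,uv,z):
    c=manip.camera_info(n);R=np.array(c['R']);t=np.array(c['t']);uv=np.atleast_2d(uv).astype(float)
    d=np.c_[(uv[:,0]-c['cx'])/c['fx'],(uv[:,1]-c['cy'])/c['fy'],np.ones(len(uv))]@R
    o=-R.T@t
    return o+d*((z-o[2])/d[:,2])[:,None]
def blobs(m,amin=40):
    cs,_=cv2.findContours(m.astype(np.uint8),cv2.RETR_EXTERNAL,cv2.CHAIN_APPROX_NONE)
    return sorted([c for c in cs if cv2.contourArea(c)>amin],key=cv2.contourArea,reverse=True)
def rect(n,c,z):
    p=ray(n,c.reshape(-1,2),z)[:,:2]*1000
    r=cv2.minAreaRect(p.astype(np.float32)); b=cv2.boxPoints(r)
    e=b[1]-b[0];f=b[2]-b[1]
    if np.linalg.norm(f)>np.linalg.norm(e): e,f=f,e
    return np.round(r[0],1),round(float(np.linalg.norm(e)),1),round(float(np.linalg.norm(f)),1),round(float(np.degrees(np.arctan2(e[1],e[0]))),1)
E
python3 - <<'E'
from h import *
im=cv2.imread('pics/top0.png');hsv=cv2.cvtColor(im,cv2.COLOR_BGR2HSV);H,S,V=[hsv[...,i].astype(int) for i in range(3)]
roi=np.zeros(H.shape,bool);roi[150:385,235:450]=1
g=blobs((H>65)&(H<90)&(S>90)&roi,2000)[0]
print('plate',rect('top',g,.008))
y=(H>22)&(H<34)&(S>150)&(V>150)&roi
for c in blobs(y,8)[:4]: print('yellow',c.reshape(-1,2).mean(0).round(),rect('top',c,.008))
b=(H>100)&(H<125)&(S>140)&roi
print('blue',rect('top',blobs(b)[0],.048))
# metal holder
for nm,(x0,y0,x1,y1),z in(('small',(250,192,318,250),.048),('big',(130,262,215,332),.045)):
    m=np.zeros(H.shape,bool);m[y0:y1,x0:x1]=1
    mm=m&(S<60)&(V>110)&(V<215)
    print(nm); 
    for c in blobs(cv2.morphologyEx(mm.astype(np.uint8),cv2.MORPH_OPEN,np.ones((5,5)))>0,100)[:2]: print(c.reshape(-1,2).mean(0).round(),rect('top',c,z))
cv2.imwrite('pics/crop1.png',cv2.resize(im[180:330,225:435],None,fx=3.8,fy=3.8,interpolation=cv2.INTER_CUBIC))
E
```

```text
plate (array([ 469. , -244.8]), 258.8, 212.0, 25.2)
yellow [310. 277.] (array([ 448.8, -201.9]), 87.8, 67.9, -64.8)
yellow [362. 271.] (array([ 459.5, -276.4]), 44.9, 1.9, -64.9)
yellow [355. 241.] (array([ 502.5, -264.4]), 28.3, 1.9, -65.0)
blue (array([ 382. , -242.8]), 59.9, 39.8, 81.5)
small
[281. 227.] (array([ 515.5, -159. ]), 60.6, 18.4, 88.8)
[270. 208.] (array([ 538.5, -144.8]), 30.1, 17.9, -88.1)
big
[171. 298.] (array([415. , -13.1]), 79.2, 53.7, 73.4)
```

View pics/crop1.png

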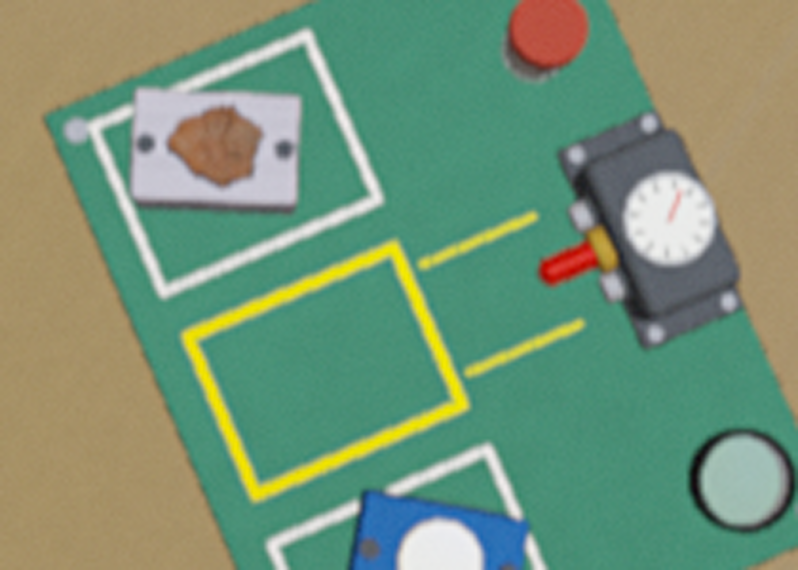

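The crop confirms it: a bare-metal block with a brown sherd, in the white outline, corners at crop (133,88), (302,97), (298,205), (131,202). Its turn relative to the plate looks larger than the 10° stated, so I'll measure the corners in both views.

Run:
```python
from h import *
for n,(x0,y0,x1,y1) in(('top',(250,192,318,250)),('scene',(300,212,350,256))):
    im=cv2.imread(f'pics/{n}0.png');hsv=cv2.cvtColor(im,cv2.COLOR_BGR2HSV);H,S,V=[hsv[...,i].astype(int) for i in range(3)]
    roi=np.zeros(H.shape,bool);roi[y0:y1,x0:x1]=1
    notgreen=roi&~((H>60)&(H<95)&(S>60))
    lil=roi&(H>100)&(H<150)&(S<70)&(V>140)   # lilac tinted metal
    sh=roi&((H<20))&(S>80)
    m=cv2.morphologyEx((lil|sh).astype(np.uint8),cv2.MORPH_CLOSE,np.ones((5,5)));m=cv2.morphologyEx(m,cv2.MORPH_OPEN,np.ones((5,5)))
    for c in blobs(m>0,100)[:2]:
        c=cv2.convexHull(c); print(n,c.reshape(-1,2).mean(0).round(),rect(n,c,.048),'px',cv2.minAreaRect(c))
    s=blobs(cv2.morphologyEx(sh.astype(np.uint8),cv2.MORPH_OPEN,np.ones((3,3)))>0,50)
    for c in s[:1]: print('sherd',rect(n,c,.056))
    cv2.imwrite(f'pics/c_{n}.png',cv2.resize(np.hstack([im[y0:y1,x0:x1],cv2.merge([m[y0:y1,x0:x1]*255]*3)]),None,fx=4,fy=4))
k=25/3.8
c=np.array([(133,88),(302,97),(298,207),(131,204)])/3.8+(225,180)
p=ray('top',c,.048)*1000;print(p.round(1));print(p.mean(0),[np.linalg.norm(p[i]-p[(i+1)%4]).round(1) for i in range(4)])
# stops/housing sanity: plunger tip red
im=cv2.imread('pics/top0.png');hsv=cv2.cvtColor(im,cv2.COLOR_BGR2HSV);H,S,V=[hsv[...,i].astype(int) for i in range(3)]
r=((H<6)|(H>174))&(S>150)
for c in blobs(r,20): print('red',c.reshape(-1,2).mean(0).round(),rect('top',c,.028),ray('top',c.reshape(-1,2),.028)[:,1].max())
```

```text
top [282. 217.] (array([ 526.6, -159.5]), 58.8, 39.9, -88.2) px ((281.5, 218.5), (29.0, 43.0), 90.0)
sherd (array([ 527. , -161.1]), 28.8, 24.9, 46.8)
scene [324. 226.] (array([ 533.2, -151.3]), 96.0, 70.1, -34.1) px ((324.5, 225.0), (26.0, 49.0), 90.0)
sherd (array([ 531.3, -153.5]), 94.7, 59.1, -34.1)
[[ 546.7 -129.4   48. ]
 [ 545.5 -190.4   48. ]
 [ 505.6 -190.2   48. ]
 [ 504.7 -130.3   48. ]]
[ 525.63041585 -160.08319621   48.        ] [np.float64(60.9), np.float64(39.9), np.float64(59.9), np.float64(42.0)]
red [369. 187.] (array([ 577.3, -280.2]), 27.3, 25.9, -43.2) -0.26647603291951194
red [374. 249.] (array([ 490. , -289.3]), 20.8, 9.1, -64.3) -0.279725524663942
```

Holder centre is about (526,-160) mm, 60×40, yaw about -90°. The fixture yaw is -64.8°, so the holder is turned about 25°, not ≤10°; both corner sets agree, so I trust the image. Fixture checks: ready (449,-202), nest (481,-270), and the predicted plunger and plate centres agree within 1–2 mm. Approaching now.

```bash
python3 -m jog '[[[31,-38,0,-9.5],[31,-38,0,-9.5],[31,-38,0,-9.5],[31,-38,0,-9.5],[31,-38,0,-9.5],[31,-38,0,-9.5],[31,-38,0,-9.5],[31,-38,0,-9.5]]]' 100 30
python3 -m jog '[[[13,-50,0,0],[13,-50,0,0],[13,-50,0,0],[13,-50,0,0],[13,-50,0,0],[13,-50,0,0],[13,-50,0,0],[13,-50,0,0]]]'
```

```text
t: 1.1
tcp_pos: [0.3965, 0.3019, 0.4045]
tool_rot: [1.0, 0.0, -0.0, 0.0]
force: [0.8, 0.2, 0.3]
finger_gap: 1.002
t: 2.1
tcp_pos: [0.4999, -0.0985, 0.4045]
tool_rot: [1.0, 0.003, -0.0, -0.0]
force: [0.8, 0.3, 0.4]
finger_gap: 1.004
```

```bash
python3 -m jog '[[[7,-15,-20,0],[7,-15,-25,0],[6,-15,-25,0],[6,-14,-25,0],[0,0,-25,0],[0,0,-15,0],[0,0,-5,0],[0,0,0,0]]]'
python3 - <<'E'
from h import *
cv2.imwrite('pics/t1.png',cv2.resize(manip.snapshot('top')[130:350,200:460,::-1],None,fx=2.5,fy=2.5))
cv2.imwrite('pics/s1.png',cv2.resize(manip.snapshot('scene')[150:370,200:460,::-1],None,fx=2.5,fy=2.5))
cv2.imwrite('pics/both1.png',cv2.resize(np.hstack([cv2.imread('pics/t1.png'),cv2.imread('pics/s1.png')]),(800,338),interpolation=cv2.INTER_AREA))
E
```

```text
t: 3.1
tcp_pos: [0.5259, -0.1556, 0.2649]
tool_rot: [1.0, 0.003, 0.0, 0.0]
force: [0.2, 0.1, 0.1]
finger_gap: 0.995
```

View pics/both1.png

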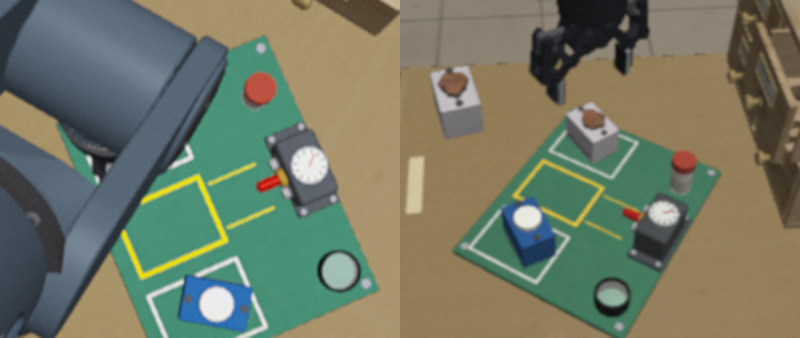

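Top view: arm over the holder. Scene view: the fingers are above the holder (crop 592,130), and the plunger, vial and loupe are untouched. Descending and gripping.

```bash
python3 -m jog '[[[0,-2,-15,0],[0,-2,-15,0],[0,0,-15,0],[0,0,-12,0],[0,0,-10,0],[0,0,-7,0],[0,0,-4,0],[0,0,0,0]]]'
python3 -m jog '[[[0,0,0,0],[0,0,0,0],[0,0,0,0],[0,0,0,0],[0,0,0,0],[0,0,0,0],[0,0,0,0],[0,0,0,0]]]' 0 60
```

```text
t: 4.2
tcp_pos: [0.5258, -0.1597, 0.1866]
tool_rot: [1.0, 0.003, -0.0, -0.0]
force: [-0.8, -0.9, 0.4]
finger_gap: 0.998
t: 5.2
tcp_pos: [0.5262, -0.1599, 0.1874]
tool_rot: [1.0, 0.003, 0.001, 0.0]
force: [1.1, 0.7, 6.8]
finger_gap: 0.462
```

Gripped: the gap is 39 mm against the 40 mm width, with light down-pressure. Sliding to the ready place and turning +25°.

```bash
python3 -m jog '[[[-6,-3,0,2],[-10,-5,0,3],[-11,-6,0,4],[-12,-7,0,4],[-12,-7,0,4],[-11,-6,0,4],[-8,-5,0,3],[-5,-2,0,1]]]'
python3 -m jog '[[[0,0,0,0],[0,0,0,0],[0,0,0,0],[0,0,0,0],[0,0,0,0],[0,0,0,0],[0,0,0,0],[0,0,0,0]]]'
python3 - <<'E'
from h import *
t=manip.snapshot('top')[130:350,200:460,::-1];s=manip.snapshot('scene')[180:400,200:460,::-1]
cv2.imwrite('pics/both2.png',cv2.resize(np.hstack([t,s]),(800,338),interpolation=cv2.INTER_CUBIC))
E
```

```text
t: 6.2
tcp_pos: [0.4516, -0.2013, 0.1873]
tool_rot: [0.976, 0.219, 0.002, 0.001]
force: [4.1, 1.8, 4.7]
finger_gap: 0.461
t: 7.2
tcp_pos: [0.4513, -0.2014, 0.1873]
tool_rot: [0.976, 0.219, 0.001, 0.001]
force: [1.0, -1.1, 6.0]
finger_gap: 0.458
```

View pics/both2.png

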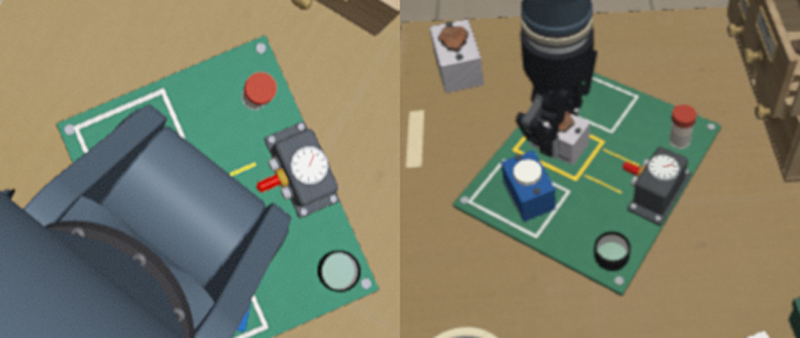

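The scene view shows the holder standing inside the yellow outline (crop 570,142) and the blue holder clear. TCP is within about 2.5 mm of the ready centre, square (25.3° against 25.2°), and it has rested 1 s. Next: ahead to just before the plunger.

```bash
python3 -m jog '[[[1,-3,0,0],[2,-6,0,0],[3,-7,0,0],[3,-8,0,0],[3,-8,0,0],[3,-7,0,0],[2,-5,0,0],[2,-2,0,0]]]'
python3 -m jog '[[[0,0,0,0],[0.9,-1.8,0,0],[0.9,-1.8,0,0],[0.9,-1.8,0,0],[0.9,-1.8,0,0],[0.9,-1.8,0,0],[0,0,0,0],[0,0,0,0]]]'
cat > f.py <<'E'
from h import *
s=manip.sense();a=np.radians(-64.8);X=np.array([np.cos(a),np.sin(a)]);Y=np.array([-X[1],X[0]])
p=np.array(s['tcp_pos'][:2])*1000-(448.8,-201.9);F=np.array(s['force'][:2]);q=s['tool_rot']
print('fixture x,y',(p@X).round(2),(p@Y).round(2),'Fx,Fy',(F@X).round(2),(F@Y).round(2),'yaw',np.degrees(2*np.arctan2(q[1],q[0])).round(2),'z',s['tcp_pos'][2],'F',np.round(s['force'],1),'torque',np.round(s['ft_torque'],2))
E
python3 f.py
```

```text
t: 8.3
tcp_pos: [0.4666, -0.2433, 0.1875]
tool_rot: [0.976, 0.219, -0.004, -0.006]
force: [-10.0, 11.5, 22.8]
finger_gap: 0.459
t: 9.3
tcp_pos: [0.4716, -0.2525, 0.1875]
tool_rot: [0.976, 0.219, -0.003, -0.005]
force: [-5.5, 8.1, 17.2]
finger_gap: 0.459
fixture x,y 55.5 -0.92 Fx,Fy -9.68 -1.53 yaw 25.34 z 0.1875353601133182 F [-5.5  8.1 17.2] torque [1.16 0.62 0.04]
```

```bash
python3 -m jog '[[[0,0,0.5,0],[0,0,0.5,0],[0.6,-0.9,0,0],[0.6,-0.9,0,0],[0.6,-0.9,0,0],[0.6,-0.9,0,0],[0.6,-0.9,0,0],[0,0,0,0]]]'; python3 f.py
python3 -m jog '[[[0.5,-0.9,0,0],[0.5,-0.9,0,0],[0.5,-0.9,0,0],[0.5,-0.9,0,0],[0.5,-0.9,0,0],[0.5,-0.9,0,0],[0,0,0,0],[0,0,0,0]]]'; python3 f.py
```

```text
t: 10.3
tcp_pos: [0.4745, -0.2569, 0.1876]
tool_rot: [0.976, 0.219, -0.004, -0.006]
force: [-6.5, 9.7, 13.1]
finger_gap: 0.46
fixture x,y 60.66 -0.17 Fx,Fy -11.56 -1.76 yaw 25.33 z 0.1876199409263839 F [-6.5  9.7 13.1] torque [1.38 0.75 0.09]
t: 11.3
tcp_pos: [0.4768, -0.2614, 0.1877]
tool_rot: [0.976, 0.219, -0.005, -0.007]
force: [-7.5, 12.0, 15.6]
finger_gap: 0.46
fixture x,y 65.75 -0.01 Fx,Fy -14.03 -1.73 yaw 25.33 z 0.18768099763353457 F [-7.5 12.  15.6] torque [1.67 0.92 0.01]
```

```bash
python3 -m jog '[[[0,0,0.5,0],[0.4,-0.9,0,0],[0.4,-0.9,0,0],[0.4,-0.9,0,0],[0.4,-0.9,0,0],[0.4,-0.9,0,0],[0,0,0,0],[0,0,0,0]]]'; python3 f.py
python3 -m jog '[[[0.4,-0.9,0,0],[0.4,-0.9,0,0],[0,0,0,0],[0,0,0,0],[0,0,0,0],[0,0,0,0],[0,0,0,0],[0,0,0,0]]]'; python3 f.py
```

```text
t: 12.3
tcp_pos: [0.4789, -0.2659, 0.1877]
tool_rot: [0.976, 0.219, -0.005, -0.007]
force: [-7.8, 11.0, 12.5]
finger_gap: 0.46
fixture x,y 70.69 -0.04 Fx,Fy -13.23 -2.38 yaw 25.33 z 0.1877097040758156 F [-7.8 11.  12.5] torque [1.73 0.87 0.05]
t: 13.3
tcp_pos: [0.4796, -0.2675, 0.1877]
tool_rot: [0.976, 0.219, -0.005, -0.007]
force: [-6.4, 12.0, 13.1]
finger_gap: 0.462
fixture x,y 72.44 -0.05 Fx,Fy -13.55 -0.72 yaw 25.33 z 0.18772569302656195 F [-6.4 12.  13.1] torque [1.77 0.92 0.  ]
```

```bash
python3 -m jog '[[[0.4,-0.9,0,0],[0,0,0,0],[0,0,0,0],[0,0,0,0],[0,0,0,0],[0,0,0,0],[0,0,0,0],[0,0,0,0]]]'; python3 f.py
python3 -m jog '[[[0.4,-0.9,0,0],[0,0,0,0],[0,0,0,0],[0,0,0,0],[0,0,0,0],[0,0,0,0],[0,0,0,0],[0,0,0,0]]]'; python3 f.py
python3 -m jog '[[[0.2,-0.45,0,0],[0,0,0,0],[0,0,0,0],[0,0,0,0],[0,0,0,0],[0,0,0,0],[0,0,0,0],[0,0,0,0]]]'; python3 f.py
```

```text
t: 14.3
tcp_pos: [0.4799, -0.2682, 0.1877]
tool_rot: [0.976, 0.219, -0.005, -0.008]
force: [-7.5, 12.9, 13.5]
finger_gap: 0.459
fixture x,y 73.23 -0.04 Fx,Fy -14.89 -1.33 yaw 25.33 z 0.1877447195608764 F [-7.5 12.9 13.5] torque [1.89 0.91 0.05]
t: 15.3
tcp_pos: [0.4803, -0.269, 0.1877]
tool_rot: [0.976, 0.219, -0.005, -0.008]
force: [-7.4, 13.6, 12.9]
finger_gap: 0.459
fixture x,y 74.12 -0.05 Fx,Fy -15.5 -0.89 yaw 25.33 z 0.18774815401382483 F [-7.4 13.6 12.9] torque [1.9  0.92 0.09]
t: 16.3
tcp_pos: [0.4804, -0.2691, 0.1878]
tool_rot: [0.976, 0.219, -0.005, -0.008]
force: [-7.4, 14.0, 13.2]
finger_gap: 0.457
fixture x,y 74.26 -0.03 Fx,Fy -15.8 -0.78 yaw 25.32 z 0.18775096385494527 F [-7.4 14.  13.2] torque [2.06 0.88 0.08]
```

```bash
for i in 1; do python3 -m jog '[[[0.4,-0.9,0,0],[0,0,0,0],[0,0,0,0],[0,0,0,0],[0,0,0,0],[0,0,0,0],[0,0,0,0],[0,0,0,0]]]' >/dev/null; python3 f.py; done
python3 -m jog '[[[0.4,-0.9,0,0],[0,0,0,0],[0,0,0,0],[0,0,0,0],[0,0,0,0],[0,0,0,0],[0,0,0,0],[0,0,0,0]]]' >/dev/null; python3 f.py
```

```text
fixture x,y 75.42 -0.07 Fx,Fy -15.22 -1.17 yaw 25.33 z 0.18775635300767873 F [-7.5 13.3 14.4] torque [1.94 0.89 0.08]
fixture x,y 76.23 -0.05 Fx,Fy -15.07 0.51 yaw 25.33 z 0.18774513808449042 F [-6.  13.9 14.1] torque [2.1  0.86 0.05]
```

```bash
python3 -m jog '[[[0.4,-0.9,0,0],[0,0,0,0],[0,0,0,0],[0,0,0,0],[0,0,0,0],[0,0,0,0],[0,0,0,0],[0,0,0,0]]]' >/dev/null; python3 f.py
python3 - <<'E'
from h import *
t=manip.snapshot('top')[180:290,310:440,::-1];s=manip.snapshot('scene')[225:335,290:420,::-1]
cv2.imwrite('pics/both3.png',cv2.resize(np.hstack([t,s]),(800,338),interpolation=cv2.INTER_CUBIC))
E
```

```text
fixture x,y 77.11 -0.06 Fx,Fy -15.99 0.53 yaw 25.33 z 0.1877476280610973 F [-6.3 14.7 14.3] torque [2.16 0.86 0.1 ]
```

View pics/both3.png

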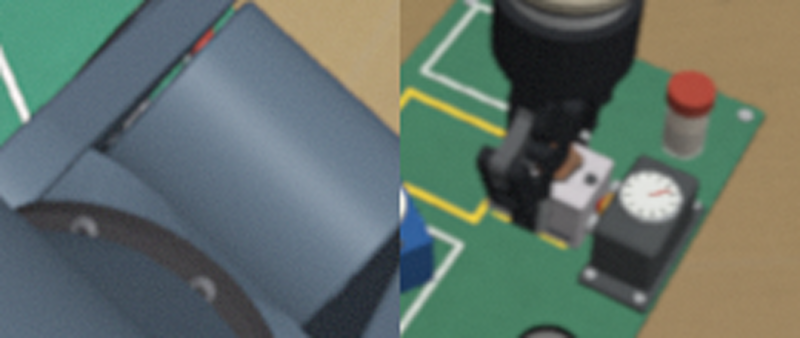

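Run:
```python
from h import *
a=np.radians(-64.8);X=np.array([np.cos(a),np.sin(a)]);Y=np.array([-X[1],X[0]])
for lab,u,v,z in(('front L top',612,157,.048),('front R top',577,206,.048),('front R bottom',575,247,.008),('screw',590,180,.048),('housing top front L',640,157,.064),('housing top front R',597,218,.064)):
    p=ray('scene',(290+(u-400)/3.077,225+v/3.077),z)[0,:2]*1000-(448.8,-201.9)
    print(lab,(p@X).round(1),(p@Y).round(1))
```

```text
front L top 102.0 18.7
front R top 100.9 -21.5
front R bottom 101.3 -19.8
screw 98.8 -2.0
housing top front L 119.9 14.3
housing top front R 118.3 -34.1
```

The fingers are tilted about 1° by arm compliance, so the grasp point lags the TCP. The measured front (about 101.5 against 105) is 2–3 mm short of the stops. I'll continue stepping, tracking the grasp point.

```bash
cat >> f.py <<'E'
from scipy.spatial.transform import Rotation as R
tz=R.from_quat(q).apply([0,0,1]);g=(np.array(s['tcp_pos'])+.155*tz)[:2]*1000-(448.8,-201.9)
print('grasp',(g@X).round(2),(g@Y).round(2),'tilt deg',np.degrees(np.arccos(-tz[2])).round(2),'gap',round(s['finger_gap'],3),'t',s['t'])
E
python3 f.py
python3 -m jog '[[[0.4,-0.9,0,0],[0,0,0,0],[0,0,0,0],[0,0,0,0],[0.4,-0.9,0,0],[0,0,0,0],[0,0,0,0],[0,0,0,0]]]' >/dev/null; python3 f.py
python3 -m jog '[[[0.4,-0.9,0,0],[0,0,0,0],[0,0,0,0],[0,0,0,0],[0,0,0,0],[0,0,0,0],[0,0,0,0],[0,0,0,0]]]' >/dev/null; python3 f.py
```

```text
fixture x,y 77.13 -0.07 Fx,Fy -15.07 0.05 yaw 25.33 z 0.1877579132970843 F [-6.4 13.7 13.1] torque [2.11 0.87 0.07]
grasp 74.27 -1.04 tilt deg 1.12 gap 0.457 t 19.4
fixture x,y 78.85 -0.09 Fx,Fy -16.58 -0.25 yaw 25.33 z 0.1877705087517213 F [-7.3 14.9 16.2] torque [2.2  0.89 0.05]
grasp 75.88 -1.06 tilt deg 1.15 gap 0.457 t 20.4
fixture x,y 79.35 -0.08 Fx,Fy -17.36 0.98 yaw 25.32 z 0.18778709716269776 F [-6.5 16.1 15.3] torque [2.41 0.84 0.08]
grasp 76.19 -1.08 tilt deg 1.23 gap 0.459 t 21.4
```

```bash
python3 -m jog '[[[0.4,-0.9,0,0],[0,0,0,0],[0,0,0,0],[0,0,0,0],[0,0,0,0],[0,0,0,0],[0,0,0,0],[0,0,0,0]]]' >/dev/null; python3 f.py
python3 -m jog '[[[0.4,-0.9,0,0],[0,0,0,0],[0,0,0,0],[0,0,0,0],[0,0,0,0],[0,0,0,0],[0,0,0,0],[0,0,0,0]]]' >/dev/null; python3 f.py
```

```text
fixture x,y 79.67 -0.04 Fx,Fy -19.75 1.06 yaw 25.3 z 0.18780170542649072 F [-7.4 18.3 17.9] torque [2.65 0.86 0.04]
grasp 76.23 -1.07 tilt deg 1.33 gap 0.46 t 22.4
fixture x,y 79.95 -0.01 Fx,Fy -21.45 2.61 yaw 25.3 z 0.18783271887084274 F [-6.8 20.5 17.3] torque [ 2.92  0.83 -0.01]
grasp 76.24 -1.08 tilt deg 1.43 gap 0.462 t 23.4
```

Contact found: the grasp point stays at 76.2 while the force rises (about 5 N on the stops). Adding about 2 mm of command for roughly 10 N.

```bash
python3 -m jog '[[[0.4,-0.9,0,0],[0,0,0,0],[0,0,0,0],[0,0,0,0],[0.4,-0.9,0,0],[0,0,0,0],[0,0,0,0],[0,0,0,0]]]' >/dev/null; python3 f.py
python3 -m jog '[[[0,0,0,0],[0,0,0,0],[0,0,0,0],[0,0,0,0],[0,0,0,0],[0,0,0,0],[0,0,0,0],[0,0,0,0]]]' >/dev/null; python3 f.py
python3 - <<'E'
from h import *
t=manip.snapshot('top')[150:390,230:450,::-1];s=manip.snapshot('scene')[225:335,290:420,::-1]
cv2.imwrite('pics/both4.png',np.hstack([cv2.resize(t,(312,340)),cv2.resize(s,(402,340),interpolation=cv2.INTER_CUBIC)]))
a,b=cv2.imread('pics/scene0.png'),manip.snapshot('scene')[:,:,::-1]
for nm,(x0,y0,x1,y1) in dict(vial=(370,245,400,280),loupe=(322,328,354,360),ref=(265,300,300,322)).items(): print(nm,cv2.absdiff(a[y0:y1,x0:x1],np.ascontiguousarray(b[y0:y1,x0:x1])).mean().round(2))
E
```

```text
fixture x,y 80.56 0.06 Fx,Fy -24.55 4.59 yaw 25.28 z 0.18788555460254336 F [-6.3 24.2 21.7] torque [ 3.48  0.74 -0.01]
grasp 76.3 -1.09 tilt deg 1.63 gap 0.466 t 24.4
fixture x,y 80.57 0.05 Fx,Fy -24.73 4.55 yaw 25.28 z 0.18785370225093923 F [-6.4 24.3 21.8] torque [3.42 0.75 0.04]
grasp 76.3 -1.1 tilt deg 1.63 gap 0.458 t 25.4
vial 10.31
loupe 9.75
ref 8.44
```

View pics/both4.png

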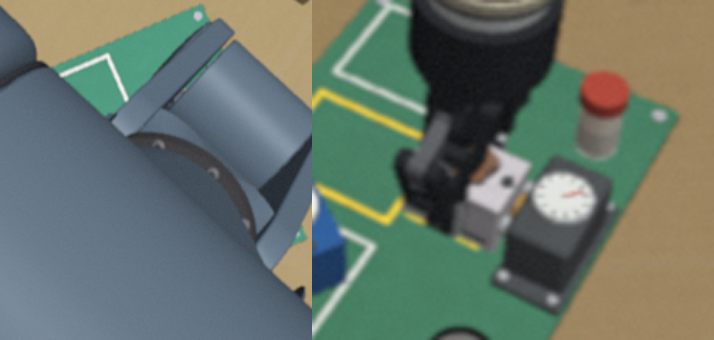

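```bash
python3 - <<'E'
from h import *
a=cv2.cvtColor(cv2.imread('pics/scene0.png'),cv2.COLOR_BGR2GRAY);b=cv2.cvtColor(manip.snapshot('scene'),cv2.COLOR_RGB2GRAY)
for nm,(x0,y0,x1,y1) in dict(vial=(370,245,400,280),loupe=(322,328,354,360),ref=(266,282,300,322),bookbg=(480,370,540,430)).items():
    r=cv2.matchTemplate(b[y0-10:y1+10,x0-10:x1+10],a[y0:y1,x0:x1],cv2.TM_CCOEFF_NORMED);_,m,_,l=cv2.minMaxLoc(r);print(nm,'shift px',l[0]-10,l[1]-10,round(m,3))
s=3.09;A=np.radians(-64.8);X=np.array([np.cos(A),np.sin(A)]);Y=np.array([-X[1],X[0]])
for lab,u,v,z in(('front L top',530,156,.048),('front R top',495,206,.048),('front R bottom',493,249,.008)):
    p=ray('scene',(290+(u-312)/s,225+v/s),z)[0,:2]*1000-(448.8,-201.9);print(lab,(p@X).round(1),(p@Y).round(1))
E
python3 f.py
```

```text
vial shift px 0 0 0.996
loupe shift px 0 0 0.999
ref shift px 0 0 0.999
bookbg shift px 0 0 0.999
front L top 104.0 21.2
front R top 103.0 -19.5
front R bottom 104.2 -18.9
fixture x,y 80.56 0.05 Fx,Fy -22.84 3.5 yaw 25.28 z 0.18786971701340932 F [-6.6 22.2 21.5] torque [3.43 0.72 0.04]
grasp 76.29 -1.1 tilt deg 1.63 gap 0.46 t 25.6
```

Front face at about 104 (105 nominal), centred, about 1.5° from square by hand-picked corners, and the neighbours have not moved. Handing in.

```bash
python3 -c "
from station import manip
print(manip.sign_off())"
```

```text
the job is handed in; nothing more can be done
None
```

I slid the sherd holder without lifting it into the yellow outline and let it rest there for about 1 s. I then pushed it ahead against the plunger onto the stops and handed the job in at about 25.6 s, still gripping it. The sign-off gave no verdict.

**Last checks**
- **On the stops:** the grasp point stayed at 76.2–76.3 mm while the push force rose from 17 to about 24 N, so the holder has met the stops. I estimate 8–16 N on them, after taking off about 8 N of spring force and an uncertain amount of friction. I had no direct reading of the stop force.
- **Position:** the camera put the front face at 103–104 mm against the nominal 105 mm. The holder was about 1 mm off the centre line. The tool yaw is 25.28° against 25.2° for the fixture, and the hand-picked front corners read about 1.5° off square.
- **Left alone:** the vial, loupe and reference holder showed 0 px shift.

**What disagreed**
- The holder started about 25° off the fixture, not the stated maximum of 10°. I trusted the image and turned it that much.
- The tool tilted 1.6° under the push from arm compliance. It also pressed down with about 20 N, though I raised the command by 1.5 mm on the way to ease that.
- Contact came about 1 mm later than predicted, by the grasp point.

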